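# Put the V-block back in its own bay

## Task

Put the steel V-block away in the storage rack, in the bay whose label shows a block with a V notch. A tube offcut has slipped into the opening at the back of that bay and blocks it: first nudge it back fully into the lane behind, leaving it standing, then set the block down gently so that it lies flat on the bay's floor with its notch upward, and leave everything else as it is.

Things in the scene. Friction and masses are not known exactly. Their poses are not given: they have to be found in the camera images.
- vee_block: Grey steel V-block, loose, 50 (its x) x 38 (its y) x 34 mm high, 0.3 to 0.55 kg. Origin: centre of its underside, z up. The V notch is in its top and runs along its y; grip the plain sides, 50 mm apart along its x. It starts on the bench, notch upward, to the left of the wooden comb that holds tubes, beyond the vice.
- rack: Fixed wooden rack of three equal bays side by side along its y, centres 80 mm apart (rack y = -80, 0, 80 mm, x = 0); 262 mm wide, x from -62 (front) to +80 mm. Origin: on the bench under the middle bay, x away from the robot. Bays: open pockets 44 (x) by 56 mm (y), floor 6 mm above the bench, walls 10 mm above the floor. A ledge as high as the walls, in front, bears the labels.
- label_vee: White 34 x 50 mm label tile with a black block-with-V-notch silhouette; it marks the V-block's bay (which bay varies). Origin: centre of that bay's floor, 6 mm above the bench; axes as the rack's. The tile lies on the ledge 42 mm in front (-x), its top 12 mm above the origin. The V-block fits with its 50 mm side along y, 3 mm free all round.
- label_weight: Label tile with a black silhouette of a knobbed weight; the bay is empty. Origin: centre of that bay's floor; axes as the rack's.
- label_ring: Label tile with a black ring; the bay holds the copper offcut. Origin: centre of that bay's floor; axes as the rack's.
- jam_blank: The blocking offcut: a grey-silver tube offcut standing on end, 16 mm diameter, 30 mm high, loose, about 18 g. Origin: centre of its foot. It stands at the back of the V-block's bay, partly in the opening; it slides on the wood when pushed low down and stays where it is left.
- lane_blank_a: Another grey-silver offcut, 14 mm diameter, 32 mm high, standing in the lane behind the weight's bay. Origin: centre of its foot. Leave.
- lane_blank_b: A short brass offcut, 14 mm diameter, 22 mm high, standing in the lane behind the ring-labelled bay. Origin: centre of its foot. Leave.
- copper_blank: Copper offcut, 12 mm diameter, 41 mm high, standing in the ring-labelled bay. Origin: centre of its foot. Leave.
- brass_weight: Turned brass weight, 35 mm diameter, 44 mm high, in use on the open bench in front of the wooden comb that holds tubes. Origin: centre of its underside. Leave.
- lane (a point): Middle of the lane's floor, 51 mm behind the middle bay's centre: a trough 46 mm wide (x) behind all three bays, floor level with theirs (6 mm up), rear wall 22 mm above it. The 6 mm back wall of each bay (rack x 22 to 28 mm, 10 mm high) has in its middle an opening 40 mm wide (y) down to the floor, into the lane.
Things that resemble listed ones, but are neither listed nor needed, are in the scene too. What is shaped like the vee_block but black or orange is not meant.

How it is judged:
By the outcome, as a careful person would: the job done as asked, in the order asked, and still so for the second after the job is handed in, with the robot touching nothing.
It also fails if it takes over 48 s, if anything falls off the work surface, if the arm or the gripper's body presses on something with over 40 N, if the wrist force passes 120 N, or if a joint passes its speed limit or range.

## Robot

A 6-joint arm with a two-finger parallel gripper is mounted at the origin on a cart in front of the work surface, level with it; the furniture and walls round the work are solid. World frame = base frame: x ahead of the robot, y to its left, z up, the work surface at z = 0. Lengths are in m, angles in rad, forces in N, time in s.
With the tool pointing down it reaches from about 0.375 to 0.9 m from the base axis. Payload 3.1 kg.
Tool frame: the origin (TCP) lies midway between the tips of the shut fingers; the grasp point (between the pads) lies 19 mm behind it; z points along the fingers, y is the direction in which the jaws open and shut (so a half turn about z gives the same grasp; the last joint's range is limited). The gripper opens to 85 mm and grips with 20 to 120 N. Pads are 22 mm wide; open, the fingers measure 114 mm over their backs; the gripper's body (76 mm by 85 mm) begins 54 mm behind the grasp point. The pads swing forward as they close: fully open they stand 13 mm farther back than shut.
Start: joints at [1.071, 0.527, 1.433, -0, 1.181, -0.178], TCP at [0.198, 0.593, 0.231] pointing down, gripper open.
Joint ranges: [-3.08, 3.08], [-0.75, 2.2], [0.22, 2.44], [-1.43, 4.57], [0, 2.65], [-2.85, 2.85]. Speed limits (rad/s): [2.79, 2.79, 3.14, 3.14, 3.14, 3.14].

## Interface

Orientations are given as a unit quaternion [x, y, z, w].
In Python, from station import manip gives the robot as it stands. The module is installed in compiled form; this text tells all that it offers.
- The arm moves only by the tool drive_tool, never from a script. Its argument "deltas" is one flat list of numbers, 4 for each row, row after row: the shift along the tool's x, y, z in cm, then the turn about the tool's z in degrees. A call has 1 to 12 rows; each row is the pose to reach, as a shift and turn from the pose measured when the call began, along the tool's axes at that moment; what a row does not reach only later rows make up. A row lasts 1/10 s, in which the tool goes at most 50 mm and 8.59 degrees, less where a joint would pass 70% of its speed; a pose out of reach is approached as far as the arm can. A call with a gripper value outside its range is refused whole. "hand" is the finger opening in cm, from 0 to 8.54, set as the call begins (left out, the last holds). The fingers move at their own pace and stop on an object; "squeeze" is the grip in N (left out, the last holds). Time passes only in rows, so rows that repeat a pose let the fingers close. It gives the time, the measured TCP pose, the force and the opening at its end, in the units of the state.
- manip.sense(): the state, without advancing time (a new reading comes with each control period).
- manip.snapshot(name): name is "side" or "top"; returns a dict with "frame" (384x512x3 uint8, red, green, blue), "depth" (384x512 float32, m along the optical axis (not along the pixel's ray), 0 where there is no reading), "fx", "fy", "cx", "cy" (pixels), "R" (3x3) and "t" (3): a world point X has camera coordinates R X + t. Camera axes: x right, y down, z forward; pixel columns grow to the right and rows downward; lengths in m; the calibration is good to about 2 mm. A picture is of the moment at which its call begins.
- manip.sign_off(): hands the job in, once; it reports no verdict.
The state is a dict: "t": time; "q": joint angles; "qd": joint speeds; "tau": joint torques, N m; "tcp_pos": TCP position; "tool_rot": TCP orientation; "force": force on the tool from outside, world axes, zero at the start; "ft_torque": the same for the moment, N m; "finger_gap": opening from 0.0 (shut) to 1.0 (fully open).
Only numpy, scipy, OpenCV 4.12 (cv2) and the standard library are available. Lean on these libraries where they do the work, as an engineer would, in place of code of your own. Each camera call takes 0.05 s, during which the arm holds its last target.

## Working session

There is one attempt and no reset: what is moved stays moved. The work goes in short steps, Python scripts to look and compute and a tool call to move; the robot and the scene stay as the last step left them, time stands still between calls to the robot, and variables do not carry over. Pictures are saved under pics/ and viewed, and the job is handed in when it is done.

Besides the shell and the picture viewer there is one more tool, called after "Request:" by a JSON object that holds its "op" and its "data". drive_tool: Moves the arm, as the interface text tells. Its arguments: {"type":"object","properties":{"deltas":{"type":"array"},"hand":{"type":"number"},"squeeze":{"type":"number"}},"required":["deltas"]}

```bash
mkdir -p pics
cat > h.py <<'E'
import numpy as np, cv2, pickle
from station import manip
def snap(n,save):
    s=manip.snapshot(n); pickle.dump(s,open(f'pics/{save}.pkl','wb'))
    cv2.imwrite(f'pics/{save}.png',cv2.resize(s['frame'][:,:,::-1],(800,600),interpolation=cv2.INTER_CUBIC)); return s
def load(save): return pickle.load(open(f'pics/{save}.pkl','rb'))
def ray(s,u,v,z):
    d=s['R'].T@np.array([(u-s['cx'])/s['fx'],(v-s['cy'])/s['fy'],1]); c=-s['R'].T@s['t']
    return c+d*(z-c[2])/d[2]
def dep(s,u,v):
    D=s['depth'][int(v),int(u)]
    return s['R'].T@(D*np.array([(u-s['cx'])/s['fx'],(v-s['cy'])/s['fy'],1])-s['t'])
def proj(s,X):
    c=s['R']@np.array(X)+s['t']; return c[0]/c[2]*s['fx']+s['cx'],c[1]/c[2]*s['fy']+s['cy']
def cloud(s):
    v,u=np.mgrid[0:384,0:512]; D=s['depth']
    P=np.stack([(u-s['cx'])/s['fx']*D,(v-s['cy'])/s['fy']*D,D],-1)-s['t']
    P=P@s['R']; P[D==0]=np.nan; return P
def crop(s,u0,v0,u1,v1,name,k=4):
    cv2.imwrite(f'pics/{name}.png',cv2.resize(s['frame'][v0:v1,u0:u1,::-1],None,fx=k,fy=k,interpolation=cv2.INTER_CUBIC))
E
python3 - <<'E'
from h import *
for n in('side','top'):
    s=snap(n,n+'0'); print(n,-s['R'].T@s['t'],s['R'],s['fx'])
st=manip.sense(); print(st)
E
```

```text
side [ 0.43405471 -1.30006572  0.73124899] [[ 0.99981476 -0.01715286 -0.00873024]
 [-0.01587842 -0.47875579 -0.87780452]
 [ 0.01087721  0.87778054 -0.47893947]] 446.50028612434437
top [ 0.38246661 -0.09687367  1.21501161] [[ 5.16048316e-04 -9.99948011e-01 -1.01837742e-02]
 [-9.98844302e-01 -2.59897601e-05 -4.80630759e-02]
 [ 4.80603125e-02  1.01968077e-02 -9.98792387e-01]] 458.19434308480334
{'t': 0.1, 'q': array([ 1.07053310e+00,  5.28352424e-01,  1.43377094e+00,  1.87429912e-05,
        1.18137693e+00, -1.78486025e-01]), 'qd': array([ 0.00122624, -0.00242138, -0.00256447,  0.00068314,  0.00072139,
       -0.00162716]), 'tau': array([-4.21258956e-04, -4.43301129e+01, -1.78585410e+01, -2.10920607e-04,
        3.88622531e-03, -1.12979893e-05]), 'tcp_pos': array([0.19730876, 0.59237174, 0.23044525]), 'tool_rot': array([ 1.60198841e-01,  9.87084303e-01, -8.96532272e-04, -3.25696499e-04]), 'force': array([ 0.17226431,  0.2687984 , -1.3566317 ]), 'ft_torque': array([-0.05123859, -0.01983883,  0.04674744]), 'finger_gap': 1.0045934256167919}
```

View pics/side0.png

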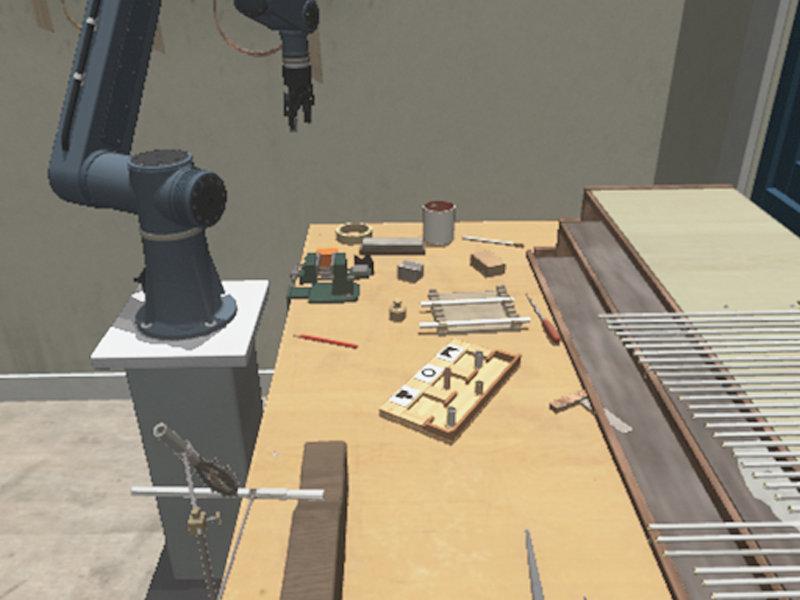

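View pics/top0.png

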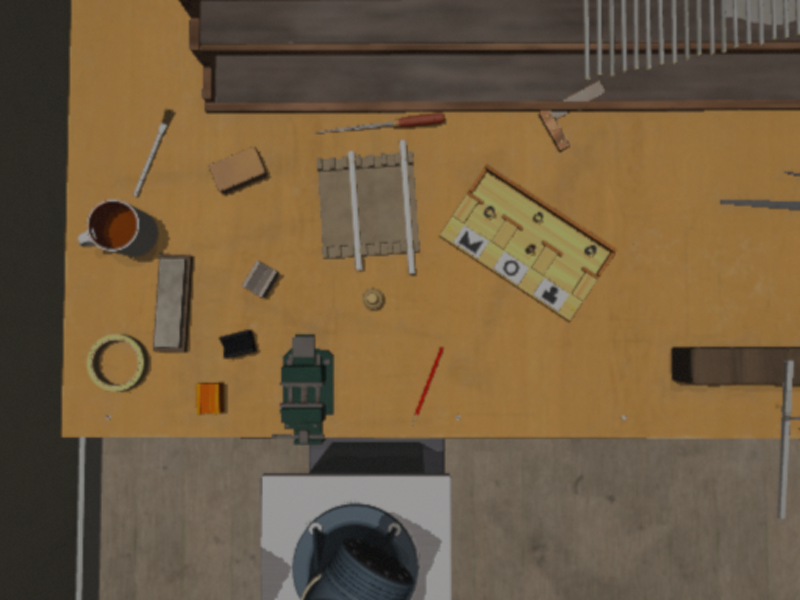

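Candidates for the V-block, in the 800x600 top view: grey block (262,279), black one (238,344), orange one (209,398), grey bar (172,303) and brown block (238,170). By the description it is the grey one at (262,279), which is at (410,270) in the side view. The V label is at (470,240), the leftmost bay, and the offcut in its opening is near (490,212). I'll check both in close crops.

Run:
```python
from h import *
t=load('top0'); s=load('side0')
a=t['frame'][155:205,140:195]; b=t['frame'][100:210,275:400]
c=s['frame'][160:190,245:280]; d=s['frame'][212:285,235:340]
out=np.zeros((600,800,3),np.uint8)
def put(im,x,y,w,h):
    out[y:y+h,x:x+w]=cv2.resize(im,(w,h),interpolation=cv2.INTER_CUBIC)[:,:,::-1]
put(a,0,0,275,250);put(b,290,0,500,440)
put(c,0,270,280,240)
cv2.imwrite('pics/c1.png',out)
crop(s,235,205,340,285,'c2',7)
```

```text
(no output)
```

View pics/c1.png

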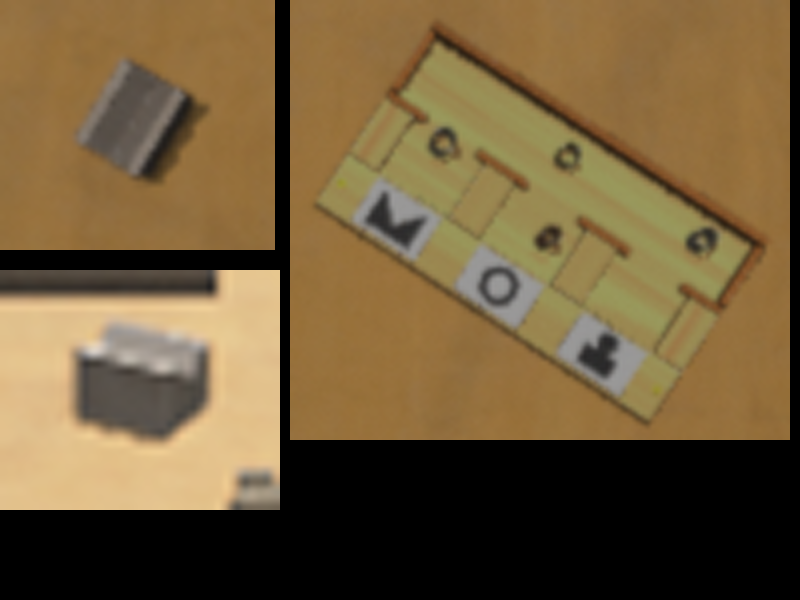

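View pics/c2.png

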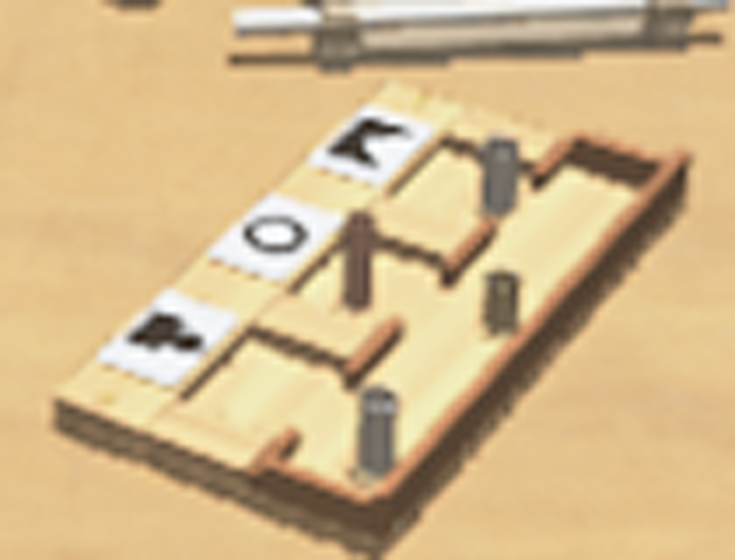

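The crops confirm it: a grey block with its notch up, and the V label on the leftmost bay with the grey offcut in its back opening, at about (445,140) in the crop. Now the measurements.

```bash
cat > meas.py <<'E'
from h import *
def tri(s1,p1,s2,p2):
    P=lambda s:np.diag([s['fx'],s['fy'],1])@np.c_[s['R'],s['t']]+np.outer([s['cx'],s['cy'],0],np.r_[s['R'][2],s['t'][2]])
    X=cv2.triangulatePoints(P(s1),P(s2),np.array(p1,float).reshape(2,1),np.array(p2,float).reshape(2,1)); X=(X[:3]/X[3])[:,0]
    e=[np.linalg.norm(np.array(proj(s1,X))-p1),np.linalg.norm(np.array(proj(s2,X))-p2)]
    return X,e
E
python3 - <<'E'
from meas import *
t=load('top0'); s=load('side0')
def labels(s,box,n):
    u0,v0,u1,v1=box; im=s['frame'][v0:v1,u0:u1]
    k=6; im=cv2.resize(im,None,fx=k,fy=k,interpolation=cv2.INTER_CUBIC)
    h=cv2.cvtColor(im,cv2.COLOR_RGB2HSV); m=((h[...,1]<45)&(h[...,2]>n)).astype(np.uint8)
    cs,_=cv2.findContours(m,cv2.RETR_EXTERNAL,cv2.CHAIN_APPROX_NONE)
    o=[]
    for c in cs:
        if cv2.contourArea(c)>2500:
            hull=cv2.convexHull(c); M=cv2.moments(hull); r=cv2.minAreaRect(c)
            o.append((((M['m10']/M['m00'])+.5)/k-.5+u0,(M['m01']/M['m00']+.5)/k-.5+v0,cv2.contourArea(hull)/k/k))
    return sorted(o)
a=labels(t,(275,100,400,210),110); b=labels(s,(235,205,340,285),170)
print(np.round(a,2));print(np.round(b,2))
if len(a)==3 and len(b)==3:
    X=[]
    for p,q in zip(a,b[::-1]):
        x,e=tri(t,p[:2],s,q[:2]);X.append(x);print(x.round(4),np.round(e,2),ray(t,*p[:2],.018).round(4),ray(s,*q[:2],.018).round(4))
    X=np.array(X);print(np.linalg.norm(np.diff(X,axis=0),axis=1), X[0]-X[2])
for nm,S in(('top',t),('side',s)):
    C=cloud(S)
    print(nm,'bench z', np.nanmedian(C[...,2][(abs(C[...,0]-.45)<.02)&(abs(C[...,1]-0)<.03)]))
    m=(C[...,2]>.012)&(C[...,2]<.06)&(abs(C[...,0]-.47)<.07)&(abs(C[...,1]-.22)<.07)
    P=C[m]; print(len(P),P.min(0) if len(P) else 0,P.max(0) if len(P) else 0)
print(dep(t,167,178),dep(t,313,136))
E
```

```text
[[301.15 154.29 238.33]
 [326.64 171.13 241.03]
 [352.34 187.99 244.44]]
[[258.61 252.78 160.9 ]
 [273.98 238.34 141.53]
 [287.67 225.28 125.92]
 [302.09 205.73  89.15]]
top bench z 0.000932407548405297
456 [0.40116267 0.15020082 0.01200144] [0.52041819 0.28990651 0.03861897]
side bench z 0.0016482116426528284
189 [0.40074665 0.15010804 0.01214088] [0.51716124 0.28996326 0.0354813 ]
[0.47984522 0.15695378 0.02125082] [ 0.59174716 -0.22642171  0.01187782]
```

Run:
```python
from meas import *
t=load('top0'); s=load('side0')
a=[(301.15,154.29),(326.64,171.13),(352.34,187.99)]; b=[(287.67,225.28),(273.98,238.34),(258.61,252.78)]
X=[]
for p,q in zip(a,b):
    x,e=tri(t,p,s,q);X.append(x);print(x.round(4),np.round(e,2),ray(t,*p,.018).round(4),ray(s,*q,.018).round(4))
X=np.array(X);print(np.linalg.norm(np.diff(X,axis=0),axis=1), X[0]-X[2])
for nm,S,box in(('top',t,(145,155,195,205)),('side',s,(245,158,285,188))):
    u0,v0,u1,v1=box;C=cloud(S)[v0:v1,u0:u1]
    Z=C[...,2]; m=(Z>.008)&(Z<.06)
    n,l,st,ce=cv2.connectedComponentsWithStats(m.astype(np.uint8))
    for i in range(1,n):
        if st[i,4]<60: continue
        P=C[l==i]; 
        print(nm,'comp',st[i],'z90',np.percentile(P[:,2],[50,90,98]))
        top=P[P[:,2]>.026]
        r=cv2.minAreaRect(top[:,:2].astype(np.float32)*1000); print('top rect',r, len(top))
```

```text
[ 0.5427 -0.1944  0.0184] [0.13 0.12] [ 0.5424 -0.1945  0.018 ] [ 0.5431 -0.1938  0.018 ]
[ 0.4985 -0.2609  0.0185] [0.21 0.21] [ 0.498 -0.261  0.018] [ 0.4991 -0.2601  0.018 ]
[ 0.454  -0.3276  0.0185] [0.1 0.1] [ 0.4538 -0.3277  0.018 ] [ 0.4543 -0.3269  0.018 ]
[0.07978719 0.08018282] [ 8.86444863e-02  1.33163508e-01 -7.96827918e-05]
top comp [ 10  12  24  24 318] z90 [0.02969042 0.03516382 0.03714701]
top rect ((478.12738037109375, 157.78103637695312), (38.3934211730957, 49.81005096435547), 59.285884857177734) 216
side comp [  0   0  27   5 113] z90 [0.01566204 0.02012997 0.02353163]
top rect ((0.0, 0.0), (0.0, 0.0), 0.0) 0
side comp [  9   9  17  13 168] z90 [0.02589102 0.03374049 0.03535543]
top rect ((477.5270690917969, 156.20860290527344), (44.8515510559082, 50.000022888183594), 64.49703216552734) 83
```

Run:
```python
from meas import *
t=load('top0'); s=load('side0')
A=t['frame'][160:198,148:186].astype(float); A=np.clip(A*1.6,0,255).astype(np.uint8)
B=s['frame'][160:190,248:278]
out=np.zeros((400,800,3),np.uint8)
out[:,:400]=cv2.resize(A,(400,400),interpolation=cv2.INTER_CUBIC)[:,:,::-1]
out[:,400:]=cv2.resize(B,(400,400),interpolation=cv2.INTER_CUBIC)[:,:,::-1]
cv2.imwrite('pics/c3.png',out)
C=cloud(t)[168:194,154:180]
np.set_printoptions(linewidth=250)
print((C[::2,::2,2]*1000).round(0).astype(int))
```

```text
[[                  -3                    6                   -1                    2                   -1                   33                   36                   -4                    0                   -1                   -1
                     3                    2]
 [                   3                   -2                    4                   -2                   -1                   33                   32                   30                   19                    0                   -3
                     0                    0]
 [                   1                    1                   -5                   -1                   32                   36                   28                   25                   18                   27                   29
                    -1                   -1]
 [                  -3                    0                   -3                   34                   37                   33                   24                   19                   19                   34                   35
                    38           
[... 1875 characters left out ...]
               0                    0
                    -3                   -2]
 [                  -1                   -4                   -5                    2                    0                    2                    2                   20                    0                    0                   -2
                    -2                    2]
 [                   2                   -3                    3                    0                    2                    1                    2                   -4                    3                    2                   -3
                    -3                   -1]]<stdin>:11: RuntimeWarning: invalid value encountered in cast
```

View pics/c3.png

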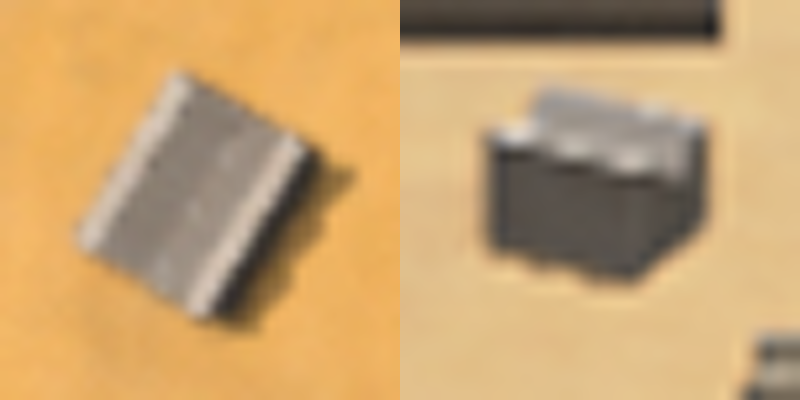

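Run:
```python
from meas import *
t=load('top0'); s=load('side0')
k=400/38
c=[ray(t,148+(x+.5)/k-.5,160+(y+.5)/k-.5,.034)[:2] for x,y in((178,68),(312,145),(207,318),(80,238))]
c=np.array(c);print(c, [np.linalg.norm(c[i]-c[i-1]) for i in range(4)],c.mean(0))
C=cloud(t)[160:198,148:186].reshape(-1,3); C=C[(C[:,2]>.014)]
e=c[1]-c[0]; e/=np.linalg.norm(e); f=np.array([-e[1],e[0]])
ctr=c.mean(0)
P=(C[:,:2]-ctr)@np.c_[e,f]
for i,n in((0,'across e'),(1,'along f')):
    print(n,[(lo, round(np.median(C[(P[:,i]*1000>=lo)&(P[:,i]*1000<lo+6)&(abs(P[:,1-i])<.015),2]),4)) for lo in range(-30,30,6) if ((P[:,i]*1000>=lo)&(P[:,i]*1000<lo+6)&(abs(P[:,1-i])<.015)).any()])
# side view corners
k=400/30
for x,y in((490,135),(635,165),(705,130),(540,95)): print(ray(s,248+(x+.5)/k-.5,160+(y+.5)/k-.5,.034).round(4))
print([np.round(proj(s,[*p,.034]),1) for p in c])
print(np.degrees(np.arctan2(e[1],e[0])))
```

```text
[[0.50999634 0.16116962]
 [0.49094891 0.12791751]
 [0.44830552 0.15338044]
 [0.46801858 0.18489151]] [np.float64(0.04821680357118664), np.float64(0.03832110514082714), np.float64(0.04966708390268945), np.float64(0.03716924103623226)] [0.47931734 0.15683977]
across e [(-24, np.float64(0.033)), (-18, np.float64(0.0341)), (-12, np.float64(0.0301)), (-6, np.float64(0.0244)), (0, np.float64(0.0251)), (6, np.float64(0.0307)), (12, np.float64(0.0337)), (18, np.float64(0.0274))]
along f [(-30, np.float64(0.0307)), (-24, np.float64(0.0285)), (-18, np.float64(0.0283)), (-12, np.float64(0.0262)), (-6, np.float64(0.0296)), (0, np.float64(0.0303)), (6, np.float64(0.0286)), (12, np.float64(0.0281)), (18, np.float64(0.027))]
[0.5585 0.1505 0.034 ]
[0.5958 0.1307 0.034 ]
[0.6168 0.1516 0.034 ]
[0.5741 0.1753 0.034 ]
[array([270.7, 168.6]), array([265.8, 172.7]), array([253.7, 169.8]), array([258.9, 166. ])]
-119.80489009244629
```

Run:
```python
from meas import *
t=load('top0'); s=load('side0')
f=lambda im,g: np.clip(im.astype(float)*g,0,255).astype(np.uint8)
out=np.zeros((600,800,3),np.uint8)
def put(S,u,v,r,x,y,g):
    A=f(S['frame'][v-r:v+r,u-r:u+r],g); out[y:y+260,x:x+260]=cv2.resize(A,(260,260),interpolation=cv2.INTER_NEAREST)[:,:,::-1]
put(t,167,179,14,0,0,1.6);put(t,152,220,14,265,0,4);put(t,134,255,14,530,0,1.5)
put(s,262,173,13,0,270,1.3);put(s,232,170,13,265,270,3);put(s,209,166,13,530,270,1)
cv2.imwrite('pics/c4.png',out)
```

```text
(no output)
```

View pics/c4.png

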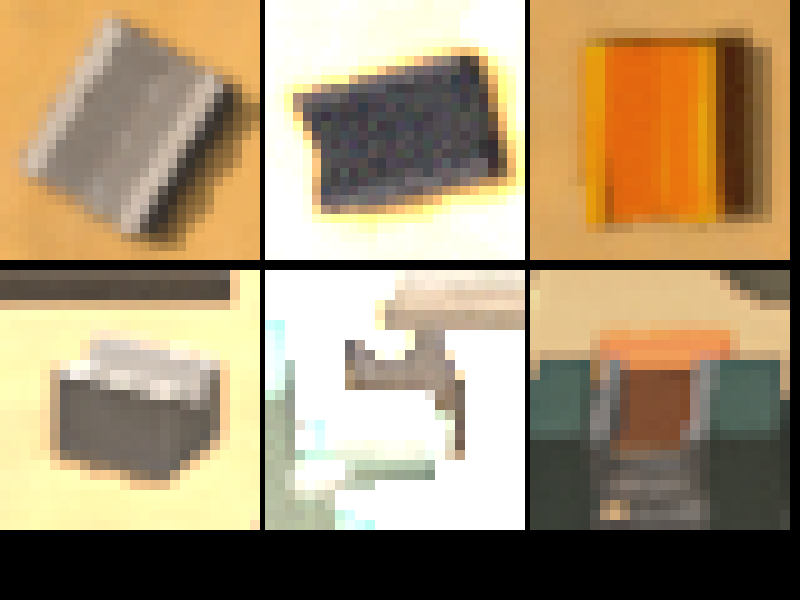

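Run:
```python
from meas import *
t=load('top0'); s=load('side0')
f=lambda im,g: np.clip(im.astype(float)*g,0,255).astype(np.uint8)
A=f(t['frame'][118:158,290:340],1.5); B=s['frame'][215:245,285:325]
out=np.zeros((400,1000,3),np.uint8)
out=np.zeros((300,800,3),np.uint8)
out[:,:375]=cv2.resize(A,(375,300),interpolation=cv2.INTER_CUBIC)[:,:,::-1]   # k=7.5
out[:,400:800]=cv2.resize(B,(400,300),interpolation=cv2.INTER_CUBIC)[:,:,::-1] # k=10
cv2.imwrite('pics/c5.png',out)
ex=np.array([.8324,-.5541]);ey=np.array([.5541,.8324]);b=np.array([.5777,-.2177])
for nm,S in(('top',t),('side',s)):
    C=cloud(S).reshape(-1,3); P=(C[:,:2]-b)@np.c_[ex,ey]
    m=(P[:,0]>0)&(P[:,0]<50)&(abs(P[:,1])<.03)&(P[:,0]<.05)&(C[:,2]>.021)&(C[:,2]<.05)
    print(nm,m.sum(),np.percentile(P[m],[2,50,98],axis=0).round(4),np.percentile(C[m,2],[50,95]))
    m=(abs(P[:,0])<.012)&(abs(P[:,1])<.02); print('floor',np.nanmedian(C[m,2]))
for r in((0,0),(.022,20e-3),(.022,-20e-3)):
    X=b+r[0]*ex+r[1]*ey; print(r,X,proj(t,[*X,.006]),proj(s,[*X,.006]))
```

```text
top 24 [[ 0.0074 -0.0155]
 [ 0.0135  0.0014]
 [ 0.0238  0.0205]] [0.02800968 0.04004173]
floor 0.006994819098276205
side 38 [[ 0.0085 -0.0086]
 [ 0.0176 -0.003 ]
 [ 0.0244  0.0097]] [0.03233138 0.03689907]
floor 0.00696769519153901
(0, 0) [ 0.5777 -0.2177] (np.float64(309.49931880660495), np.float64(141.6434125183206)) (np.float64(300.12116407490225), np.float64(233.020389035687))
(0.022, 0.02) [ 0.6070948 -0.2132422] (np.float64(307.7668403006127), np.float64(130.65243739013792)) (np.float64(310.01743059107065), np.float64(231.99960022854543))
(0.022, -0.02) [ 0.5849308 -0.2465382] (np.float64(320.3664983332701), np.float64(138.92396783560272)) (np.float64(303.7234565223234), np.float64(238.61082942704246))
```

View pics/c5.png

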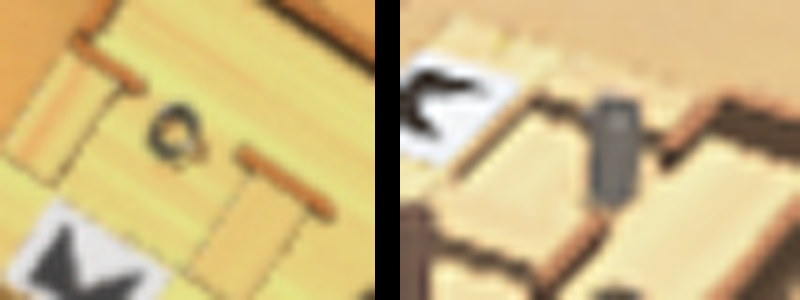

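Run:
```python
from meas import *
t=load('top0'); s=load('side0')
ex=np.array([.8324,-.5541]);ey=np.array([.5541,.8324]);b=np.array([.5777,-.2177])
for p,S,z in(((312.9,135.3),t,.036),((305.95,224.4),s,.036),((305.95,234.4),s,.006)):
    X=ray(S,*p,z); print(X.round(4),((X[:2]-b)@np.c_[ex,ey]).round(4))
X,e=tri(t,(312.9,135.3),s,(305.95,224.4));print(X,e,((X[:2]-b)@np.c_[ex,ey]).round(4))
C=cloud(t).reshape(-1,3);P=(C[:,:2]-b)@np.c_[ex,ey]
R=np.array([0,0,0])
from scipy.spatial.transform import Rotation as Ro
st=manip.sense(); M=Ro.from_quat(st['tool_rot']).as_matrix(); print(M.round(3))
# rack edge contours check: wall tops at z .016 (end walls)
for r,y in((-.062,-.0),(-.022,.028),(-.022,-.028),(.022,.02),(.028,.02),(.074,0)):
    X=b+r*ex+y*ey; print(r,y,np.round((np.array(proj(t,[*X,.016]))-[290,118]+.5)*7.5,0),np.round((np.array(proj(s,[*X,.016]))-[285,215]+.5)*10+[400,0],0))
```

```text
[ 0.5894 -0.2236  0.036 ] [0.013  0.0016]
[ 0.5932 -0.2186  0.036 ] [0.0134 0.0078]
[ 0.5938 -0.2254  0.006 ] [0.0176 0.0025]
[ 0.5906734  -0.22334621  0.03872082] [np.float64(0.6821662519554647), np.float64(0.6491582288564679)] [0.0139 0.0025]
[[-0.949  0.316 -0.001]
 [ 0.316  0.949 -0.002]
 [ 0.    -0.002 -1.   ]]
-0.062 -0.0 [ 55. 323.] [371.  95.]
-0.022 0.028 [ 52. 185.] [535.  91.]
-0.022 -0.028 [185. 272.] [444. 180.]
0.022 0.02 [140.  93.] [657. 146.]
0.028 0.02 [149.  79.] [676. 152.]
0.074 0 [269.   2.] [791. 233.]
```

Measured:
- **V-block:** centre (0.478, 0.157), short axis at 59.3°, top at z≈0.034.
- **Bay:** floor centre (0.578, -0.218), yaw -33.65°.
- **Offcut:** at about bay x +15 mm, y +2 mm.

One disagreement: in the image the notch runs along the 50 mm side, so the plain sides are 38 mm apart, not 50 as the text says.

I'm moving towards the bay with the fingers shut.

Request:
{"op": "drive_tool", "data": {"deltas": [-3.4, -3.5, 0, 1.5, -6.8, -7, 0, 3, -10.2, -10.6, 0, 5, -13.6, -14.2, 0, 7, -17, -17.8, 0, 9, -20.4, -21.4, 0, 11, -23.8, -25, 0, 13, -27.2, -28.6, 0, 15, -30.6, -32.2, 0, 15.2, -34, -36, 0, 15.2, -37.4, -39.5, 0, 15.2, -40.8, -43, 0, 15.2], "hand": 0, "squeeze": 30}}

```text
t: 1.3
tcp_pos: [0.4487, 0.0534, 0.231]
tool_rot: [0.29, 0.957, -0.001, -0.0]
force: [0.2, 0.3, 0.3]
finger_gap: -0.002
```

```bash
cat > go.py <<'E'
from meas import *
from scipy.spatial.transform import Rotation as Ro
ex=np.array([.8324,-.5541]);ey=np.array([.5541,.8324]);b=np.array([.5777,-.2177])
def go(x,y,z,yawx=None):
    st=manip.sense();M=Ro.from_quat(st['tool_rot']).as_matrix();d=M.T@(np.array([x,y,z])-st['tcp_pos'])
    cur=np.degrees(np.arctan2(M[1,0],M[0,0])); 
    p=(st['tcp_pos'][:2]-b)@np.c_[ex,ey]
    print('t',round(st['t'],2),'tcp',st['tcp_pos'].round(4),'bay',(p*1000).round(1),'yawx',cur.round(2),'q6',st['q'][5].round(2),'gap',round(st['finger_gap'],3),'F',st['force'].round(1))
    print('delta cm',(d*100).round(2),'turn',None if yawx is None else round(-(yawx-cur),2), 'tilt', M[2].round(4))
def bay(r,y,z,yawx=None): go(*(b+r*ex+y*ey),z,yawx)
E
python3 -c "
from go import *
bay(-.012,.002,.08,146.35)"
```

```text
t 1.3 tcp [0.4487 0.0534 0.231 ] bay [-257.6  154.1] yawx 146.33 q6 -1.11 gap -0.002 F [0.2 0.3 0.3]
delta cm [-24.57 -15.18  15.13] turn -0.02 tilt [ 1.0e-04 -1.9e-03 -1.0e+00]
```

Request:
{"op": "drive_tool", "data": {"deltas": [-4, -2.5, 1, 0, -8, -5, 2, 0, -12, -7.5, 4, 0, -16, -10, 6, 0, -20, -12.5, 8, 0, -23.5, -14.5, 10.5, 0, -24.6, -15.2, 13, 0, -24.6, -15.2, 15.1, 0, -24.6, -15.2, 15.1, 0, -24.6, -15.2, 15.1, 0]}}

```text
t: 2.3
tcp_pos: [0.5684, -0.2094, 0.0799]
tool_rot: [0.29, 0.957, -0.001, -0.001]
force: [0.5, 0.0, 0.7]
finger_gap: -0.002
```

```bash
python3 -c "
from go import *
s=snap('side','side1');t=snap('top','top1')
bay(-.012,.002,.08,146.35)
a=s['frame'][180:255,260:360];cv2.imwrite('pics/c6.png',cv2.resize(a[:,:,::-1],(800,600),interpolation=cv2.INTER_CUBIC))"
```

```text
t 2.4 tcp [ 0.5695 -0.2096  0.0815] bay [-11.3   2.2] yawx 146.37 q6 -1.52 gap 0.002 F [-0.2 -0.2  0.3]
delta cm [ 0.07 -0.02  0.15] turn 0.02 tilt [-0.0016 -0.0018 -1.    ]
```

View pics/c6.png

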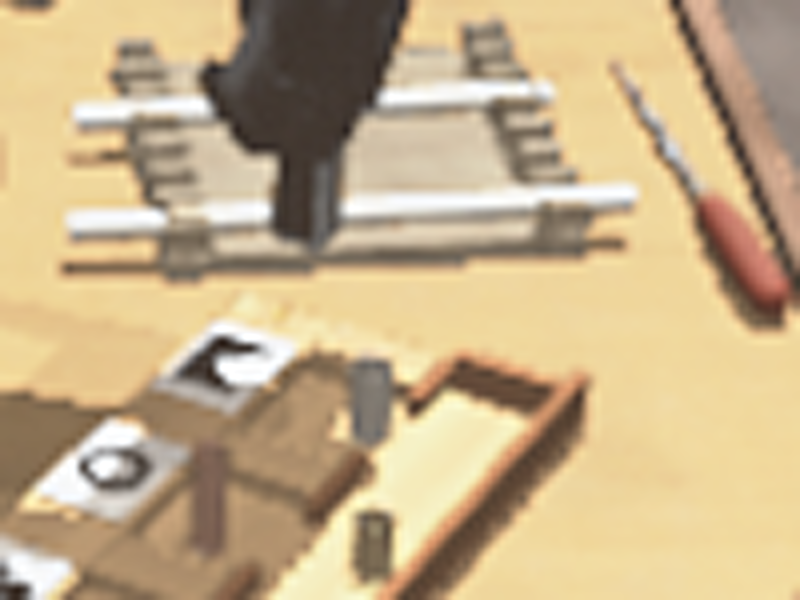

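The offcut stands at (370,400) in the crop, with the fingers above and in front of it. Next: descend to just above wall height, then do the first gentle push.

Request:
{"op": "drive_tool", "data": {"deltas": [0, 0, 2, 0, 0, 0, 4, 0, 0, 0, 5.5, 0, 0, 0, 6, 0, 0, 0, 6, 0, -0.3, 0, 6, 0, -0.6, 0, 6, 0, -0.9, 0, 6, 0, -1.1, 0, 6, 0, -1.1, 0, 6, 0]}}

```text
t: 3.4
tcp_pos: [0.5793, -0.2162, 0.0218]
tool_rot: [0.289, 0.957, -0.001, 0.001]
force: [0.7, 1.0, -0.5]
finger_gap: 0.001
```

```bash
cat > look.py <<'E'
from go import *
import sys
n=sys.argv[1]
s=snap('side','s'+n);t=snap('top','t'+n)
bay(0,0.002,.010,146.35)
a=s['frame'][200:260,270:350];b2=t['frame'][105:165,280:360]
cv2.imwrite('pics/%s.png'%n,np.hstack([cv2.resize(x[:,:,::-1],(400,300),interpolation=cv2.INTER_CUBIC) for x in(a,b2)]))
E
python3 look.py d1
```

```text
t 3.5 tcp [ 0.5787 -0.2159  0.0216] bay [-0.1  2.1] yawx 146.37 q6 -1.52 gap -0.0 F [-0.7  0.4 -0.5]
delta cm [-0.01 -0.01  1.16] turn 0.02 tilt [-0.0017 -0.0018 -1.    ]
```

View pics/d1.png

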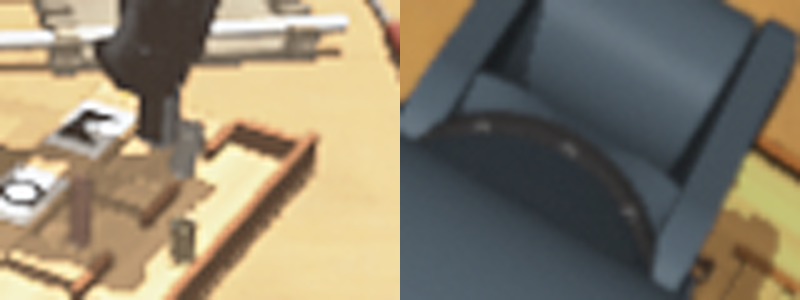

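The offcut is upright, with the finger against it at (185,150). Now back off, lower, and push on slowly to bay x ≈ 39 mm.

Request:
{"op": "drive_tool", "data": {"deltas": [0.4, 0, 0, 0, 0.4, -0.1, 0.6, 0, 0.4, -0.1, 1.1, 0, 0, -0.1, 1.1, 0, -0.4, -0.1, 1.1, 0, -0.8, -0.1, 1.1, 0, -1.2, -0.1, 1.1, 0, -1.6, -0.1, 1.1, 0, -2.0, -0.1, 1.1, 0, -2.3, -0.1, 1.1, 0, -2.3, -0.1, 1.1, 0]}}

```text
t: 4.6
tcp_pos: [0.5979, -0.2299, 0.0107]
tool_rot: [0.289, 0.957, -0.001, 0.001]
force: [0.5, 0.3, 0.2]
finger_gap: 0.0
```

```bash
python3 look.py d2
```

```text
t 4.7 tcp [ 0.5972 -0.2294  0.0106] bay [22.7  1.1] yawx 146.37 q6 -1.52 gap 0.004 F [-0.3 -0.5 -0.3]
delta cm [2.27 0.09 0.05] turn 0.02 tilt [-0.0014 -0.0018 -1.    ]
```

View pics/d2.png

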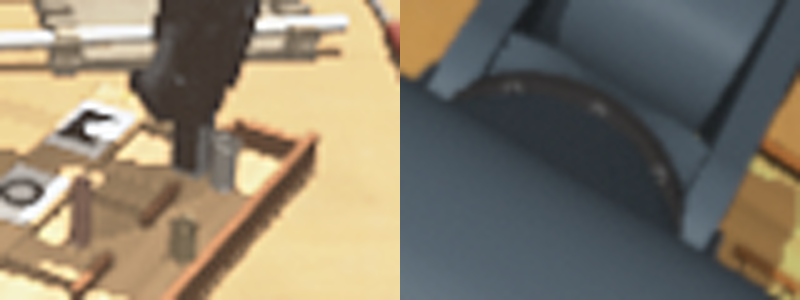

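It slid upright to (222,165). Another 15 mm, then retreat and raise.

Request:
{"op": "drive_tool", "data": {"deltas": [-0.4, 0, 0, 0, -0.8, 0, 0, 0, -1.2, 0, 0, 0, -1.5, 0, 0, 0, -1.5, 0, 0, 0, -1.0, 0, 0, 0, 0, 0, 0, 0, 2, 0, 0, 0, 2.5, 0, -3, 0, 2.5, 0, -8, 0, 2.5, 0, -13, 0, 2.5, 0, -16, 0]}}

```text
t: 5.9
tcp_pos: [0.5767, -0.2151, 0.1742]
tool_rot: [0.289, 0.957, -0.002, 0.002]
force: [1.7, -0.5, 0.5]
finger_gap: -0.003
```

```bash
python3 look.py d3; python3 -c "
from go import *
go(.478,.157,.2,149.3)"
```

```text
t 6.0 tcp [ 0.5785 -0.2161  0.1759] bay [-0.3  1.8] yawx 146.39 q6 -1.52 gap 0.002 F [ 0.  -0.6 -0.3]
delta cm [ 0.17  0.04 16.59] turn 0.04 tilt [-0.0116 -0.0012 -0.9999]
t 6.0 tcp [ 0.5785 -0.2161  0.1759] bay [-0.3  1.8] yawx 146.39 q6 -1.52 gap 0.002 F [ 0.  -0.6 -0.3]
delta cm [28.99 25.51 -2.77] turn -2.91 tilt [-0.0116 -0.0012 -0.9999]
```

View pics/d3.png

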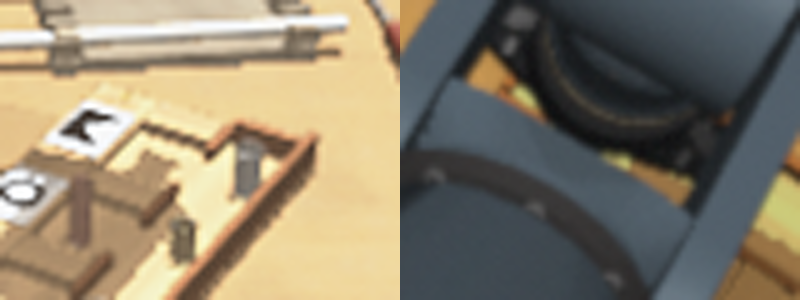

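The offcut stands upright in the lane at (247,170), clear of the bay. On to the V-block, opening the gripper.

Request:
{"op": "drive_tool", "data": {"deltas": [3.5, 3, -0.5, -0.5, 7, 6, -1, -1, 10.5, 9.2, -1.5, -1.5, 14, 12.3, -2, -2, 17.5, 15.4, -2.5, -2.9, 21, 18.5, -2.8, -2.9, 24.5, 21.5, -2.8, -2.9, 28, 24.6, -2.8, -2.9, 29, 25.5, -2.8, -2.9, 29, 25.5, -2.8, -2.9, 29, 25.5, -2.8, -2.9], "hand": 6.5}}

```text
t: 7.1
tcp_pos: [0.4775, 0.1563, 0.1996]
tool_rot: [0.265, 0.964, -0.003, 0.005]
force: [0.7, -0.5, -0.6]
finger_gap: 0.764
```

```bash
python3 look.py d4; python3 -c "
from go import *
go(.478,.157,.06,149.3)
t=load('td4')
C=cloud(t)[105:165,280:360].reshape(-1,3);P=(C[:,:2]-b)@np.c_[ex,ey]
m=(P[:,0]>.02)&(P[:,0]<.068)&(abs(P[:,1])<.035)&(C[:,2]>.022)&(C[:,2]<.05);print(P[m].mean(0),m.sum(),C[m,2].max())"
```

```text
t 7.2 tcp [0.4783 0.1556 0.1999] bay [-289.6  255.6] yawx 149.19 q6 -0.93 gap 0.761 F [ 0.3  0.7 -0.3]
delta cm [-27.45 -26.72  19.37] turn 2.84 tilt [-0.0115 -0.0024 -0.9999]
t 7.2 tcp [0.4783 0.1556 0.1999] bay [-289.6  255.6] yawx 149.19 q6 -0.93 gap 0.761 F [ 0.3  0.7 -0.3]
delta cm [ 0.26  0.14 13.99] turn -0.11 tilt [-0.0115 -0.0024 -0.9999]
[0.05739758 0.00198948] 18 0.03894753138736283
```

View pics/d4.png

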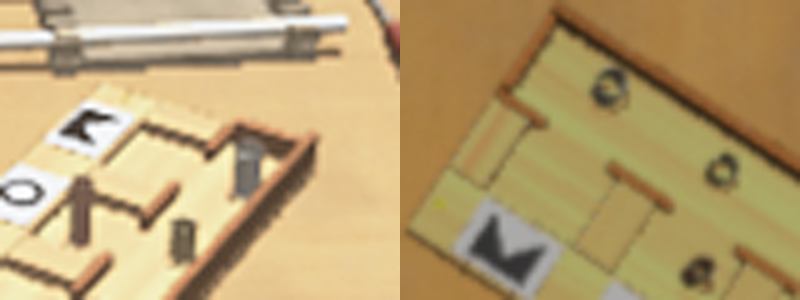

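The offcut stands upright at bay (57, 2) mm, fully in the lane. Descend onto the block.

Request:
{"op": "drive_tool", "data": {"deltas": [0.1, 0, 4, 0, 0.1, 0.1, 8, 0, 0.2, 0.1, 12, 0, 0.3, 0.1, 15, 0, 0.3, 0.1, 17, 0, 0.3, 0.2, 18.4, 0, 0.3, 0.2, 18.7, 0, 0.3, 0.2, 18.7, 0, 0.3, 0.2, 18.7, 0]}}

```text
t: 8.1
tcp_pos: [0.4792, 0.1571, 0.0137]
tool_rot: [0.266, 0.964, -0.002, 0.006]
force: [0.4, 0.5, -0.0]
finger_gap: 0.757
```

```bash
python3 -c "
from go import *
s=snap('side','sg1')
go(.478,.157,.0125,149.3)
a=s['frame'][135:195,230:310];cv2.imwrite('pics/g1.png',cv2.resize(a[:,:,::-1],(800,600),interpolation=cv2.INTER_CUBIC))"
```

```text
t 8.15 tcp [0.4792 0.1573 0.0139] bay [-289.7  257.6] yawx 149.17 q6 -0.92 gap 0.763 F [-0.4  1.2  0.5]
delta cm [ 0.09 -0.09  0.14] turn -0.13 tilt [-0.0133 -0.0011 -0.9999]
```

View pics/g1.png

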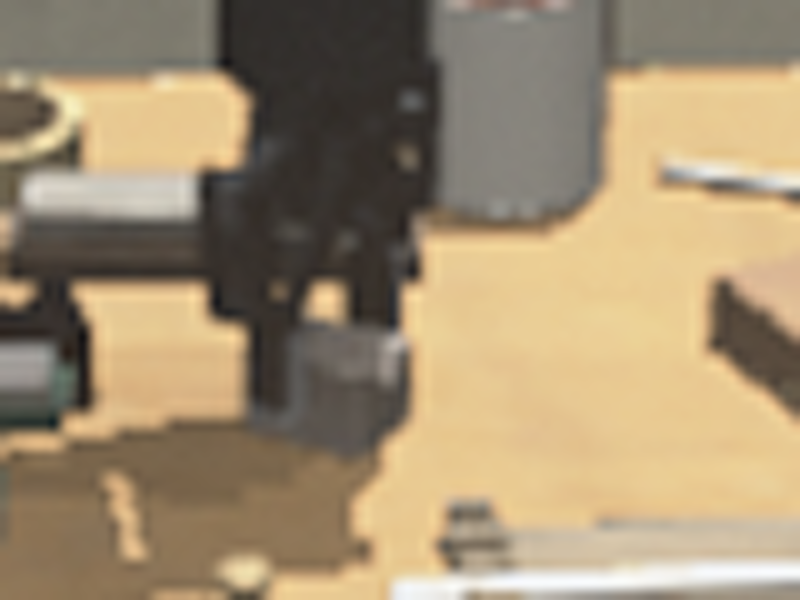

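```bash
python3 -c "
from go import *
s=load('sg1');st=manip.sense();M=Ro.from_quat(st['tool_rot']).as_matrix();p=st['tcp_pos']
for off in(-.0325,-.047):
  for dx in(-.011,.011):
    for z in(.014,.02,.025,.03):
      X=p+M[:,1]*off+M[:,0]*dx; X[2]=z; u,v=proj(s,X); print(off,dx,z,round((u-230+.5)*10),round((v-135+.5)*10))
"
```

```text
-0.0325 -0.011 0.014 310 438
-0.0325 -0.011 0.02 310 423
-0.0325 -0.011 0.025 310 411
-0.0325 -0.011 0.03 310 398
-0.0325 0.011 0.014 257 425
-0.0325 0.011 0.02 256 410
-0.0325 0.011 0.025 256 398
-0.0325 0.011 0.03 256 385
-0.047 -0.011 0.014 290 455
-0.047 -0.011 0.02 290 439
-0.047 -0.011 0.025 290 427
-0.047 -0.011 0.03 290 414
-0.047 0.011 0.014 236 441
-0.047 0.011 0.02 236 426
-0.047 0.011 0.025 236 413
-0.047 0.011 0.03 236 401
```

The block sits between the fingers, and the near tip at about (270,415) is near z≈0.02. Lower 2 mm more and close gently.

Request:
{"op": "drive_tool", "data": {"deltas": [0.1, -0.1, 0.25, 0, 0.1, -0.1, 0.25, 0, 0.1, -0.1, 0.25, 0, 0.1, -0.1, 0.25, 0, 0.1, -0.1, 0.25, 0, 0.1, -0.1, 0.25, 0, 0.1, -0.1, 0.25, 0, 0.1, -0.1, 0.25, 0], "hand": 2.5, "squeeze": 50}}

```text
t: 8.95
tcp_pos: [0.4787, 0.1572, 0.0124]
tool_rot: [0.266, 0.964, -0.002, 0.007]
force: [-0.0, -0.3, 4.6]
finger_gap: 0.437
```

```bash
python3 -c "
from go import *
s=snap('side','sg2')
go(.478,.157,.0125,149.3)
a=s['frame'][135:195,230:310];cv2.imwrite('pics/g2.png',cv2.resize(a[:,:,::-1],(800,600),interpolation=cv2.INTER_CUBIC))"
```

```text
t 9.0 tcp [0.4787 0.1572 0.0124] bay [-290.2  257.3] yawx 149.17 q6 -0.92 gap 0.433 F [-1.2  0.7  5.4]
delta cm [ 0.05 -0.06 -0.01] turn -0.13 tilt [-1.520e-02  5.000e-04 -9.999e-01]
```

View pics/g2.png

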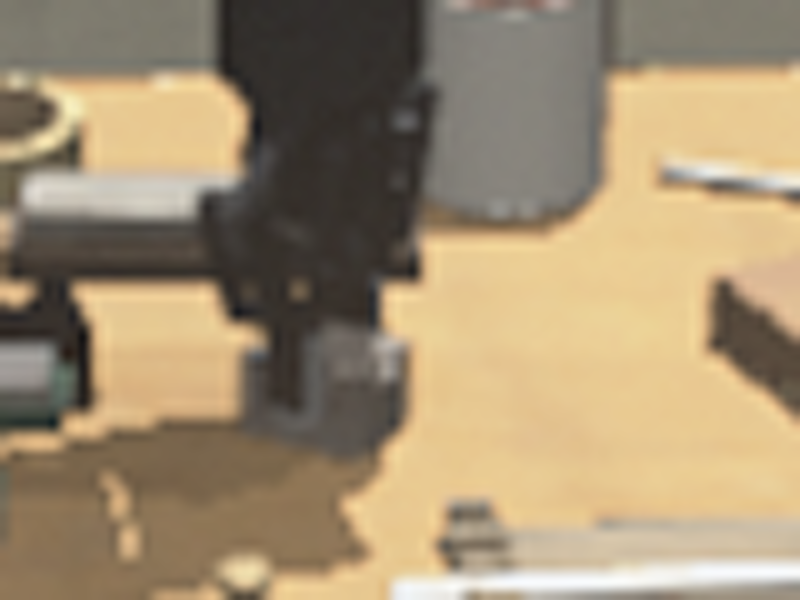

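The gap is 37 mm, which confirms that the plain sides are 38 mm apart. Lift and carry, turning 92.8°.

Request:
{"op": "drive_tool", "data": {"deltas": [0, 0, -1, 0, 0, 0, -3, 0, 0, 0, -6, 0, 0, 0, -10, 0, 0, 0, -13, 0, 0, 0, -13, 0, 0, 0, -13, 0]}}

```text
t: 9.7
tcp_pos: [0.4764, 0.1582, 0.1428]
tool_rot: [0.266, 0.964, -0.002, 0.008]
force: [-0.6, 0.1, -4.3]
finger_gap: 0.432
```

```bash
python3 -c "
from go import *
s=snap('side','sg3')
bay(0,0,.14,56.35)
a=s['frame'][105:195,210:330];cv2.imwrite('pics/g3.png',cv2.resize(a[:,:,::-1],(800,600),interpolation=cv2.INTER_CUBIC))"
```

```text
t 9.75 tcp [0.4756 0.1581 0.1418] bay [-293.2  256.2] yawx 149.18 q6 -0.92 gap 0.43 F [-0.8 -0.3 -4.9]
delta cm [-28.01 -27.04   0.58] turn 92.83 tilt [-1.350e-02 -9.000e-04 -9.999e-01]
```

View pics/g3.png

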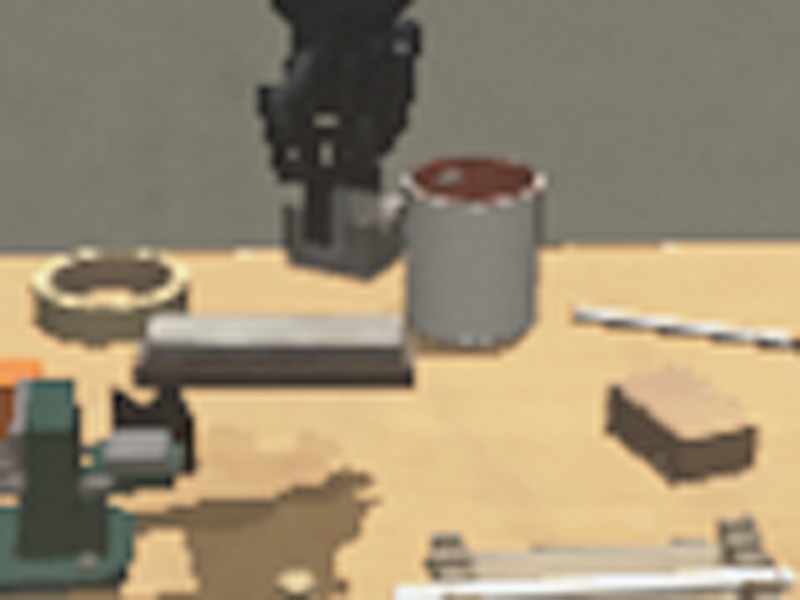

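The block is held level at (345,235). Carry it to above the bay.

Request:
{"op": "drive_tool", "data": {"deltas": [-2.5, -2.5, 0, 8, -5, -5, 0, 16, -7.5, -7.5, 0, 24, -10, -10, 0, 32, -12.5, -12.5, 0.1, 40, -15, -15, 0.1, 48, -18, -17.5, 0.2, 56, -21, -20, 0.3, 64, -24, -23, 0.4, 72, -27, -26, 0.5, 80, -28, -27, 0.6, 88, -28, -27, 0.6, 92.8]}}

```text
t: 10.95
tcp_pos: [0.5771, -0.2201, 0.1367]
tool_rot: [0.883, 0.469, 0.002, 0.005]
force: [-1.0, 0.8, -4.2]
finger_gap: 0.432
```

Request:
{"op": "drive_tool", "data": {"deltas": [0, 0, 0, 0, 0, 0, 0, 0]}}

```text
t: 11.15
tcp_pos: [0.5755, -0.2195, 0.1341]
tool_rot: [0.883, 0.469, 0.001, 0.002]
force: [0.2, 0.6, -3.5]
finger_gap: 0.433
```

```bash
python3 -c "
from go import *
s=snap('side','sg4')
bay(0,0,.07,56.35)"
```

```text
t 11.2 tcp [ 0.5758 -0.2193  0.1347] bay [-0.7 -2.3] yawx 56.02 q6 0.05 gap 0.434 F [ 0.  -0.2 -3.5]
delta cm [0.24 0.03 6.47] turn -0.33 tilt [-0.0012  0.006  -1.    ]
```

Request:
{"op": "drive_tool", "data": {"deltas": [0.1, 0, 2, -0.3, 0.2, 0, 4, -0.3, 0.2, 0, 6, -0.3, 0.2, 0, 8, -0.3, 0.2, 0, 9.2, -0.3, 0.2, 0, 9.2, -0.3, 0.2, 0, 9.2, -0.3]}}

```text
t: 11.9
tcp_pos: [0.5776, -0.2178, 0.0429]
tool_rot: [0.881, 0.472, 0.001, 0.003]
force: [-0.2, -0.5, -2.8]
finger_gap: 0.436
```

```bash
python3 -c "
from go import *
s=snap('side','sg5')
bay(0,0,.0185,56.35)
a=s['frame'][195:255,265:345];cv2.imwrite('pics/g5.png',cv2.resize(a[:,:,::-1],(800,600),interpolation=cv2.INTER_CUBIC))
st=manip.sense();c=st['tcp_pos'];zb=c[2]-.0122
for z in(zb,zb+.034):
  for r in(-.019,.019):
    for y in(-.025,.025):
      X=c[:2]+r*ex+y*ey;u,v=proj(s,[*X,z]);print(round(z,3),r,y,round((u-265+.5)*10),round((v-195+.5)*10))
"
```

```text
t 11.95 tcp [ 0.578  -0.2182  0.0435] bay [ 0.6 -0.2] yawx 56.36 q6 0.05 gap 0.433 F [-0.2 -1.2 -3. ]
delta cm [ 0.02 -0.08  2.5 ] turn 0.01 tilt [-0.0012  0.0076 -1.    ]
0.031 -0.019 -0.025 261 334
0.031 -0.019 0.025 343 255
0.031 0.019 -0.025 380 373
0.031 0.019 0.025 459 292
0.065 -0.019 -0.025 265 233
0.065 -0.019 0.025 348 156
0.065 0.019 -0.025 385 271
0.065 0.019 0.025 465 192
```

View pics/g5.png

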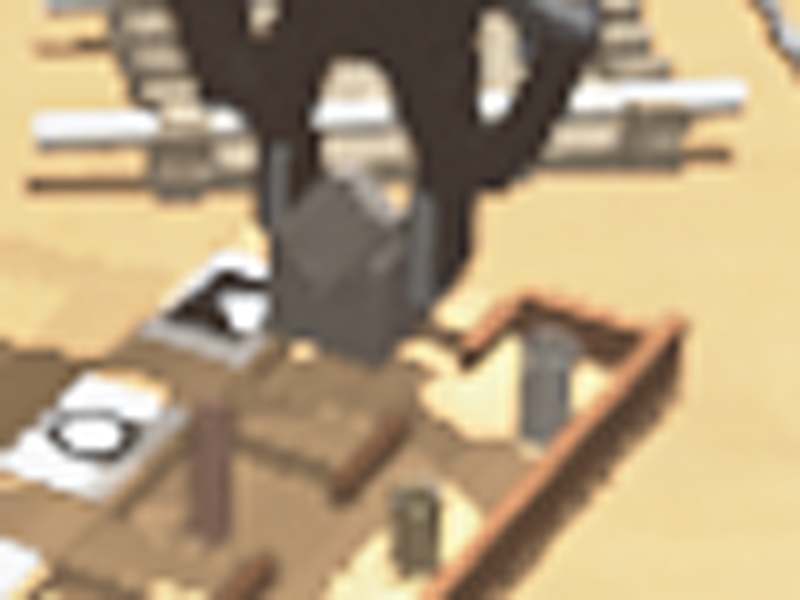

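```bash
python3 -c "
from go import *
s=load('sg5')
a=s['frame'][208:238,286:326].astype(float)
a=np.clip(a*1.3,0,255).astype(np.uint8)
im=cv2.resize(a[:,:,::-1],(800,600),interpolation=cv2.INTER_CUBIC)
st=manip.sense();c=np.array([.578,-.2182,.0433]);zb=c[2]-.0122
pts=[]
for z in(zb,zb+.034):
  for r,y in((-.019,-.025),(.019,-.025),(.019,.025)):
      X=c[:2]+r*ex+y*ey;u,v=proj(s,[*X,z]);cv2.circle(im,(round((u-286+.5)*20),round((v-208+.5)*20)),4,(0,0,255),-1)
for y in(-.02,.02):
  X=b+.022*ex+y*ey;u,v=proj(s,[*X,.016]);cv2.circle(im,(round((u-286+.5)*20),round((v-208+.5)*20)),4,(255,0,0),-1)
for r in(-.022,.022):
  X=b+r*ex-.028*ey;u,v=proj(s,[*X,.016]);cv2.circle(im,(round((u-286+.5)*20),round((v-208+.5)*20)),4,(0,255,0),-1)
cv2.imwrite('pics/g6.png',im)
C=cloud(s);D=C[215:232,290:305].reshape(-1,3);P=(D[:,:2]-b)@np.c_[ex,ey]
m=(D[:,2]>.035)&(D[:,2]<.055)&(abs(P[:,0])<.015)&(abs(P[:,1]+.025)<.012);print(m.sum(),np.median(P[m,1]),np.mean(P[m,1]))
"
```

```text
57 -0.026175691780435297 -0.025976861802957427
```

View pics/g6.png

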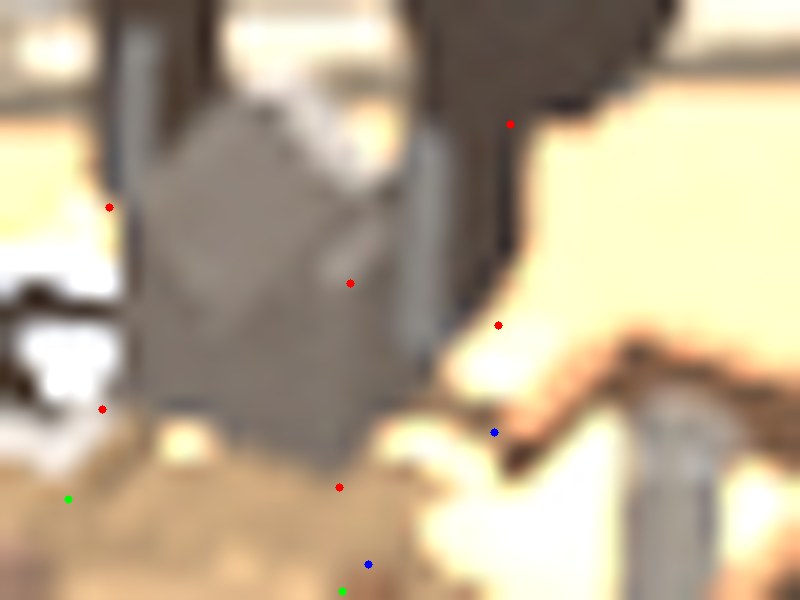

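In the side view the end-face corners are within about 1 px of the prediction, i.e. 1–2 mm against 3 mm of clearance, and the offcut is clear of the rear finger. Lower slowly.

Request:
{"op": "drive_tool", "data": {"deltas": [0, -0.1, 0.5, 0, 0, -0.1, 1.0, 0, 0, -0.1, 1.5, 0, 0, -0.1, 1.8, 0, 0, -0.1, 2.0, 0, 0, -0.1, 2.1, 0, 0, -0.1, 2.2, 0, 0, -0.1, 2.2, 0]}}

```text
t: 12.75
tcp_pos: [0.5773, -0.2177, 0.0214]
tool_rot: [0.881, 0.472, 0.001, 0.004]
force: [-0.7, 0.0, -3.7]
finger_gap: 0.436
```

```bash
python3 -c "
from go import *
s=snap('side','sg7')
bay(0,0,.0185,56.35)
a=s['frame'][195:255,265:345];cv2.imwrite('pics/g7.png',cv2.resize(a[:,:,::-1],(800,600),interpolation=cv2.INTER_CUBIC))
"
```

```text
t 12.8 tcp [ 0.5774 -0.2178  0.0215] bay [-0.2 -0.2] yawx 56.36 q6 0.05 gap 0.429 F [-0.2  0.6 -3.6]
delta cm [0.02 0.02 0.3 ] turn 0.01 tilt [-0.0011  0.0077 -1.    ]
```

View pics/g7.png

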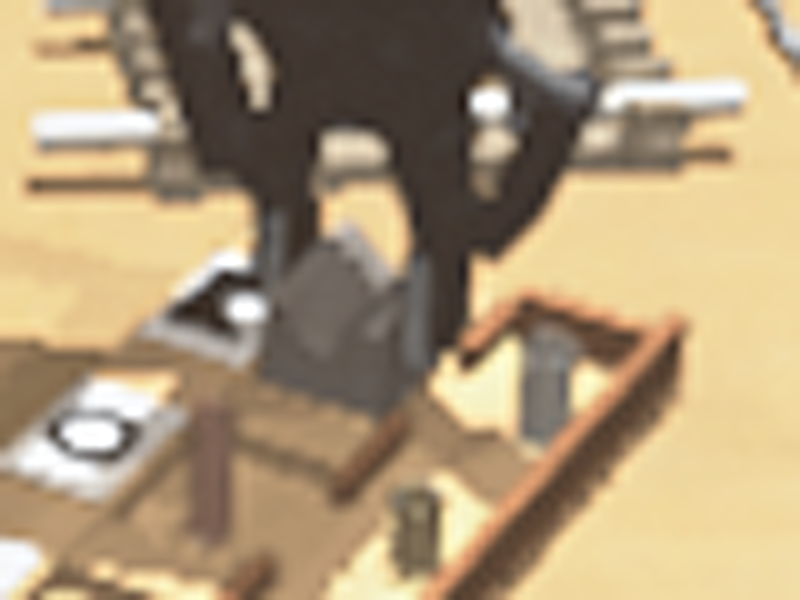

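The block is inside the pocket with no contact force. The last 3 mm go in small steps.

Request:
{"op": "drive_tool", "data": {"deltas": [0, 0, 0.1, 0, 0, 0, 0.2, 0, 0, 0, 0.2, 0]}}

```text
t: 13.1
tcp_pos: [0.5773, -0.2177, 0.0194]
tool_rot: [0.881, 0.472, 0.001, 0.004]
force: [-0.8, 0.6, -2.9]
finger_gap: 0.432
```

Request:
{"op": "drive_tool", "data": {"deltas": [0, 0, 0.05, 0, 0, 0, 0.1, 0, 0, 0, 0.1, 0]}}

```text
t: 13.4
tcp_pos: [0.5774, -0.2177, 0.0188]
tool_rot: [0.881, 0.472, 0.001, 0.004]
force: [-1.1, 0.6, -0.3]
finger_gap: 0.434
```

```bash
python3 -c "
from go import *
bay(0,0,.0185,56.35)"
```

```text
t 13.4 tcp [ 0.5774 -0.2177  0.0188] bay [-0.2 -0.2] yawx 56.36 q6 0.05 gap 0.434 F [-1.1  0.6 -0.3]
delta cm [0.02 0.02 0.03] turn 0.01 tilt [-0.0011  0.0077 -1.    ]
```

First contact came at the expected height: the force went from -3.6 to -0.3 N. Press down slightly, release and rise.

Request:
{"op": "drive_tool", "data": {"deltas": [0, 0, 0.05, 0, 0, 0, 0.05, 0]}}

```text
t: 13.6
tcp_pos: [0.5775, -0.2177, 0.0188]
tool_rot: [0.881, 0.472, 0.001, 0.004]
force: [-1.6, 1.2, 2.2]
finger_gap: 0.436
```

Request:
{"op": "drive_tool", "data": {"deltas": [0, 0, 0, 0, 0, 0, 0, 0, 0, 0, 0, 0, 0, 0, 0, 0, 0, 0, 0, 0], "hand": 5}}

```text
t: 14.1
tcp_pos: [0.5775, -0.2178, 0.0188]
tool_rot: [0.881, 0.472, 0.001, 0.004]
force: [-0.2, 0.6, 0.4]
finger_gap: 0.585
```

Request:
{"op": "drive_tool", "data": {"deltas": [0, 0, -0.5, 0, 0, 0, -1.5, 0, 0, 0, -3, 0, 0, 0, -6, 0, 0, 0, -10, 0, 0, 0, -15, 0, 0, 0, -15, 0]}}

```text
t: 14.8
tcp_pos: [0.5812, -0.2195, 0.1777]
tool_rot: [0.881, 0.472, 0.006, 0.011]
force: [1.7, -0.3, 0.2]
finger_gap: 0.586
```

```bash
python3 look.py d8; python3 -c "
from go import *
go(.42,.1,.2)"
```

```text
t 14.9 tcp [ 0.5776 -0.2175  0.1718] bay [-0.2  0.1] yawx 56.36 q6 0.05 gap 0.587 F [ 0.   0.4 -0.2]
delta cm [ 0.2  -0.19 16.18] turn -89.99 tilt [-9.000e-04  1.330e-02 -9.999e-01]
t 14.9 tcp [ 0.5776 -0.2175  0.1718] bay [-0.2  0.1] yawx 56.36 q6 0.05 gap 0.587 F [ 0.   0.4 -0.2]
delta cm [ 17.7  -30.66  -3.24] turn None tilt [-9.000e-04  1.330e-02 -9.999e-01]
```

View pics/d8.png

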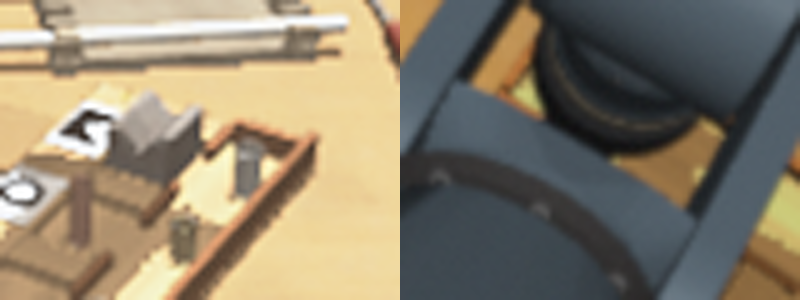

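The block sits in the bay, notch up, at (155,140), with everything around it standing. Move the arm aside to check from above.

Request:
{"op": "drive_tool", "data": {"deltas": [2, -3.5, -0.5, 0, 4, -7, -1, 0, 6, -10.5, -1.5, 0, 8, -14, -2, 0, 10, -17.5, -2.5, 0, 12, -21, -3, 0, 14, -24.5, -3, 0, 16, -28, -3.2, 0, 17.5, -30.5, -3.2, 0, 17.5, -30.5, -3.2, 0]}}

```text
t: 15.9
tcp_pos: [0.4161, 0.0999, 0.1985]
tool_rot: [0.88, 0.474, 0.0, 0.004]
force: [0.1, 0.3, -0.4]
finger_gap: 0.587
```

```bash
python3 look.py d9; python3 -c "
from go import *
t=load('td9');s=load('sd9')
for nm,S in(('top',t),('side',s)):
  C=cloud(S).reshape(-1,3);P=(C[:,:2]-b)@np.c_[ex,ey]
  m=(abs(P[:,0])<.03)&(abs(P[:,1])<.035)&(C[:,2]>.031)&(C[:,2]<.06)
  print(nm,'block rect',cv2.minAreaRect((P[m]*1000).astype(np.float32)),'z',np.percentile(C[m,2],[50,90]).round(4))
  for y in(-.025,-.0,.015): 
    q=m&(abs(P[:,1]-y)<.01)&(abs(abs(P[:,0])-.016)<.004);print(y,[np.round(np.median(C[q&(np.sign(P[:,0])==k),2]),4) for k in(-1,1)])
  m=(P[:,0]>.03)&(P[:,0]<.07)&(abs(P[:,1])<.03)&(C[:,2]>.022)&(C[:,2]<.05);print('jam',P[m].mean(0),C[m,2].max())
"
```

```text
t 16.0 tcp [0.4196 0.0977 0.199 ] bay [-306.4  174.9] yawx 56.47 q6 0.57 gap 0.586 F [1.2 0.7 0.2]
delta cm [-17.32  30.37  19.31] turn -89.88 tilt [-0.002   0.0123 -0.9999]
top block rect ((-1.133413314819336, -1.0135478973388672), (38.169578552246094, 48.8453369140625), 0.07387079298496246) z [0.0376 0.0418]
-0.025 [np.float64(0.0393), np.float64(0.0398)]
-0.0 [np.float64(0.0404), np.float64(0.0401)]
0.015 [np.float64(0.0392), np.float64(0.04)]
jam [0.05686501 0.00194594] 0.038984556363982584
side block rect ((-0.3485832214355469, -3.025409698486328), (41.01097869873047, 54.81209182739258), 3.4869773387908936) z [0.0375 0.0414]
-0.025 [np.float64(0.0385), np.float64(0.0376)]
-0.0 [np.float64(0.0397), np.float64(0.0406)]
0.015 [np.float64(0.0405), np.float64(0.0366)]
jam [ 0.05811161 -0.00033936] 0.03646699682897013
```

View pics/d9.png

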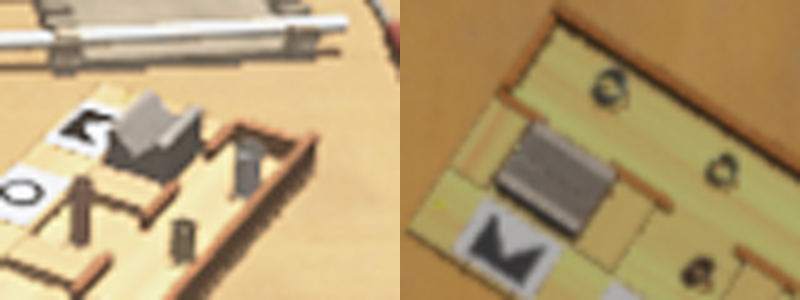

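View pics/td9.png

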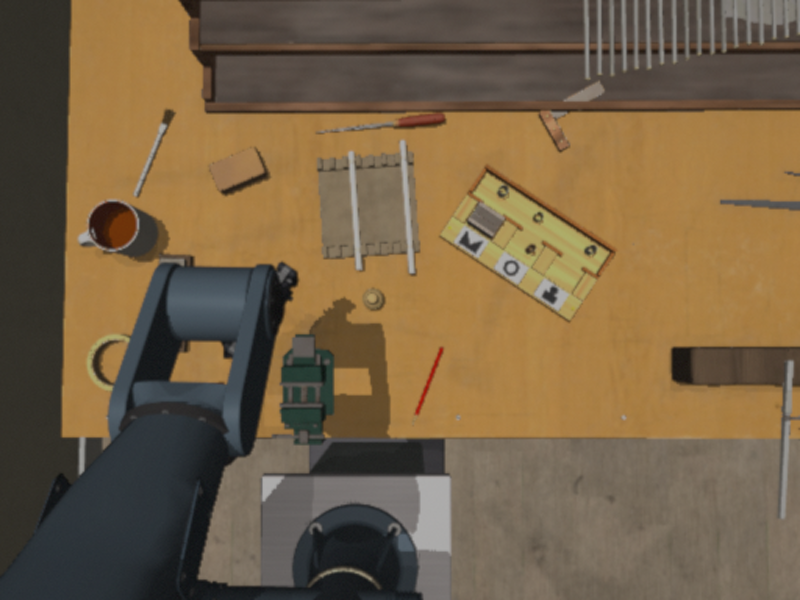

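The top view shows the block at (487,218), square in the bay and flat. Its top is at 40 mm on all sides, which is the 6 mm floor plus 34 mm. The offcut stands in the lane at (503,190), and everything else is where it was. Handing in.

```bash
python3 -c "
from h import *
print(manip.sign_off())"
```

```text
the job is handed in; nothing more can be done
None
```

I pushed the jammed offcut back into the lane first, then set the steel V-block down in the V-labelled bay, notch upward, and handed the job in at about 16 s of the 48 s.

**Offcut:** I pushed it low down with the shut fingers. It stands upright about 57 mm behind the bay's centre, fully inside the lane.

**V-block:** It went in with its 50 mm side along the rack. The force at set-down was about 2 N. From above it sits about 1 mm off the bay's centre and 0.1° off square. Its top measures 39–40 mm above the bench at every point checked, so it lies flat on the 6 mm floor. The other offcuts and the brass weight look unmoved in the pictures, and the robot is clear of everything.

**Disagreements:**
- **Notch direction:** the text says the notch runs along the 38 mm side, with the plain sides 50 mm apart. The pictures and the 37 mm finger gap show it runs along the 50 mm side, with the plain sides 38 mm apart. I gripped those sides.
- **Side camera:** it was noisier than the top one. Its block outline came out 2–3 mm off and 3.5° turned, and its top heights were 37–41 mm. I relied on the top view for the final position.
- **Tool tilt:** the tool leaned by up to about 0.9° during the moves, with no visible effect on the result.

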